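# One tin from the gravity dispenser

### The job

Get one tin out of the tin dispenser without picking anything up: first push its pulled-out catch tray fully home, then press the lever's black thumb pad all the way down so that the gate at its other end lifts, and keep it down until the front tin has rolled into the tray. Then let the lever come back up so that the other two tins roll down and queue behind the closed gate. Leave the tin lying in the tray, do not touch or lift any tin, and leave the things standing around where they are.

Things in the scene. Friction and masses are not known exactly. Their poses are not given: they have to be found in the camera images.
- rack: White powder-coated countertop tin dispenser, fixed to the worktop. Origin: on the worktop, under the middle of the lip where the lane ends; x points up the lane (uphill, away from the tray), y across it to the side with the lever's thumb pad, z up. The lane floor rises at 12 degrees (0.209 rad) towards +x from z = 22 mm at the lip (x = 0), is 77 mm wide between cheeks 30 mm high, and ends at x = 200 mm. The whole rack reaches from x = -85 to 205 mm and 55 mm to either side.
- tray_front (a point): Middle of the outer face of the catch tray's front wall, 24 mm above the worktop (the wall is 90 mm wide, from 1 to 48 mm high, with a round bead of 3.5 mm radius on top that stands 2 mm proud of this face). Its x points up the lane, y and z as the rack's. With the tray home it lies at x = -88 mm in the rack's frame.
- tray_in (a point): Middle of the catch tray's floor, 5 mm above the worktop, axes as the rack's. The tray is open above, 82 mm inside across the lane and 85 mm along it, with sides 25 mm high; it slides straight along the rack's x. With the tray home this point is at x = -42 mm in the rack's frame.
- tray (a joint): How far the catch tray is pulled out, m: 0 = fully home against its stop under the lip, grows up to 0.09 as it comes out towards the rack's -x. It slides with about 4 N of friction and has no spring.
- lever (a joint): Angle of the rocking lever, rad: 0 = at rest, gate down in front of the first tin; 0.70 = thumb pad fully down against its stop, gate lifted. The gate clears a tin only beyond about 0.61, and by then the sprung rubber-sleeved stop bar behind the pivot is down on the front of the second tin and holds it back, so long as the pad stays down. A spring returns the lever: about 1.5 N at the pad at rest and 5 N when fully down.
- lever_pad (a point): Middle of the top face of the lever's black thumb pad (36 mm along the lane, 40 mm across, 7 mm thick), beside the lane on the rack's +y side, in the rack's frame at (126, 73, 121) mm at rest. The pad slopes 0.35 rad, higher uphill, at rest and as much the other way when fully down; it swings about the pivot, going down 59 mm and 8 mm uphill over the full 0.70 rad. Nothing stands under it.
- pivot (a point): Centre of the rocking lever's pivot axis, which runs along the rack's y; in the rack's frame at (51, 0, 81) mm.
- gate_edge (a point): Middle of the lower edge of the gate, a steel flap 97 mm wide and 32 mm high across the lane on the lever's downhill arm.
- tin1_mid (a point): Centre of the first tin, lying against the gate: a small food tin lying across the lane, 57 mm in diameter and 72 mm long, about 0.15 to 0.25 kg; it rolls freely. Its own z is the tin's long axis.
- tin2_mid (a point): Centre of the second tin, behind the first: a small food tin lying across the lane, 57 mm in diameter and 72 mm long, about 0.15 to 0.25 kg; it rolls freely. Its own z is the tin's long axis.
- tin3_mid (a point): Centre of the third and last tin, uppermost in the lane: a small food tin lying across the lane, 57 mm in diameter and 72 mm long, about 0.15 to 0.25 kg; it rolls freely. Its own z is the tin's long axis.
- spare_tin: Bystander: a like tin standing upright on the worktop on the far side of the rack, 57 mm wide, 72 mm high. Origin at the centre of its underside.
- cup: Bystander: small white cup, 62x88 mm with its handle, 50 mm high, on the thumb pad's side near the tray. Origin at its underside.
- shaker: Bystander: small shaker with a domed metal top, 44 mm wide, 90 mm high, on the far side of the tray. Origin at the centre of its underside.
- clip_jar: Bystander: glass clip jar of coffee beans, 74x68 mm, 118 mm high, some way in front of the tray. Origin at the centre of its underside.
There are look-alikes about, which are no part of the job. What is shaped like the part that bears tin2_mid but turquoise is not meant. Leave any brown look-alike of the part that bears tin3_mid alone.

How it is judged (in metres and radians):
On the way, in this order (a step that is already met when the one before it is completed fails the run):
1. the catch tray is fully home (value of joint tray below 0.006 m and value of joint lever below 0.3 rad), for 0.2 s.
2. the pad is held down, the gate is up and the front tin lies in the tray while the second is held back (value of joint lever above 0.6 rad and x of tin1_mid in the frame of tray_in between -0.04 and 0.04 m and y of tin1_mid in the frame of tray_in between -0.02 and 0.02 m and z of tin1_mid in the frame of tray_in between 0.015 and 0.04 m and x of tin2_mid in the frame of rack above 0.0793794 m), for 0.2 s.
At the end, for the whole second after the job is handed in: Lever back at rest (within 0.06 rad), tray home (within 10 mm). First tin lying in the tray (centre within 40 mm lengthways, 20 mm sideways of its middle), the second against the gate where the first lay, the third right behind it (each within 12 mm), all at rest (value of joint lever below 0.06 rad and value of joint tray below 0.01 m and x of tin1_mid in the frame of tray_in between -0.04 and 0.04 m and y of tin1_mid in the frame of tray_in between -0.02 and 0.02 m and z of tin1_mid in the frame of tray_in between 0.015 and 0.04 m and x of tin2_mid in the frame of rack between 0.0309403 and 0.0549403 m and z of tin2_mid in the frame of rack between 0.0524684 and 0.0684684 m and y of tin2_mid in the frame of rack between -0.012 and 0.012 m and x of tin3_mid in the frame of rack between 0.0873794 and 0.111379 m and z of tin3_mid in the frame of rack between 0.0644649 and 0.0804649 m and y of tin3_mid in the frame of rack between -0.012 and 0.012 m and linear speed of each of tin1, tin2, tin3 below 0.03 m/s); the robot touches nothing.
It fails at once if a bystander is moved by more than 30 mm (distance of any of spare_tin, cup, shaker, clip_jar from where it was at the start of the episode above 0.03 m).
It fails at once if a tin is touched by the robot (more than 1 N) (contact force between any of the fingers, the arm and tin1 above 1 N or contact force between any of the fingers, the arm and tin2 above 1 N or contact force between any of the fingers, the arm and tin3 above 1 N or contact force between any of the fingers, the arm and spare_tin above 1 N).
It fails at once if a tin is lifted (z of any of tin1_mid, tin2_mid, tin3_mid in the frame of rack above 0.114461 m or height (world z) of spare_tin above 0.03 m).
It fails at once if a second tin is let out of the lane (x of any of tin2_mid, tin3_mid in the frame of rack below 0.015 m).
It also fails if it takes over 45 s, if anything falls off the work surface, if the arm or the gripper's body presses on something with over 40 N, if the wrist force passes 120 N, or if a joint passes its speed limit or range.

### The arm

A 6-joint arm with a two-finger parallel gripper is mounted at the origin on a cart in front of the work surface, level with it; the furniture and walls round the work are solid. World frame = base frame: x ahead of the robot, y to its left, z up, the work surface at z = 0. Lengths are in mm, angles in rad, forces in N, time in s.
With the tool pointing down it reaches from about 275 to 750 mm from the base axis. Payload 10.2 kg.
Tool frame: the origin (TCP) lies between the finger pads; the fingertips stand 22 mm ahead of it and the grasp point (between the pads) lies 3 mm ahead of it (tips_ahead is the distance from the TCP to the fingertips, in mm); z points along the fingers, y is the line along which they close (so a half turn about z gives the same grasp; the last joint's range is limited). The gripper opens to 88 mm and grips with 3 to 60 N. Pads are 18 mm wide; open, the fingers measure 123 mm over their backs; the gripper's body (75 mm by 187 mm) begins 45 mm behind the grasp point.
Start: joints at [-1.494, 0.313, 1.498, -0, 1.331, -0.223], TCP at [155.035, -501.593, 260.72] pointing down, gripper open.
Joint ranges: [-2.94, 2.94], [-0.97, 2.17], [0.19, 2.56], [-1.23, 4.37], [0.02, 3.11], [-2.88, 2.88]. Speed limits (rad/s): [2.39, 2.39, 3.01, 3.14, 3.14, 3.14].

### API

Orientations are given as [roll, pitch, yaw] about the fixed x, y, z axes, in that order (R = Rz(yaw) Ry(pitch) Rx(roll)).
In Python, from rig import state, read_camera, calibration, finish_job, tips_ahead gives the robot as it stands. The module is installed in compiled form; this text tells all that it offers.
- The arm moves only by the tool step_arm, never from a script. Its argument "moves" is a list of rows, each an object of numbers: "x", "y", "z": the shift along the world's x, y, z in mm; "rx", "ry", "rz": the turn, a rotation vector about the world's x, y, z in rad; "claw": the closure in counts, from 0 (fully open) to 255 (shut). A call has 1 to 5 rows; each row shifts and turns the commanded pose from where the row before left it; what a row does not reach is not made up. A row lasts 1/12 s, in which the tool goes at most 41.7 mm and 7.16 degrees, less where a joint would pass 70% of its speed; a pose out of reach is approached as far as the arm can. A call is refused whole if a number of a shift passes 41.7 or a number of a turn 0.125, either way. A call with a gripper value outside its range is refused whole. The fingers move at their own pace and stop on an object; the grip force is fixed at half the most. Time passes only in rows, so rows that do not move let the fingers close. It gives the time, the measured TCP pose, the force, the opening and the grip force at its end, in the units of the state.
- state(): the state, without advancing time (a new reading comes with each control period).
- read_camera(name): name is "scene" or "top" or "wrist"; returns (picture, depth): 384x512x3 uint8, blue, green, red; 384x512 float32, mm along the optical axis (not along the pixel's ray), 0 where there is no reading.
- calibration(name): a dict with "K" (3x3 intrinsics, pixels), "k1" (the pictures are not rectified: a ray, as slopes to the right and down, at radius r is drawn at 1 + k1 r^2 times it, then the intrinsics apply), "extrinsics" (4x4, takes a point from camera to world coordinates); the wrist camera has in their place "mount" (4x4, takes a point from camera to tool coordinates, whose origin is the TCP and whose axes are the flange's). Camera axes: x right, y up, looking along -z (the intrinsics and any distortion apply to the point x, -y, -z); pixel columns grow to the right and rows downward; lengths in mm; the calibration is good to about 2 mm. A picture is of the moment at which its call begins: read the wrist's pose just before it. calibration takes no time and is no camera call.
- finish_job(): hands the job in; it is judged then, once.
The state is a dict: "t": time; "joint_pos": joint angles; "qvel": joint speeds; "effort": joint torques, N m; "ee_pos": TCP position; "orientation": TCP orientation; "contact_force": force on the tool from outside, world axes, zero at the start; "moment": the same for the moment, N m; "finger_gap": opening from 0.0 (shut) to 1.0 (fully open); "finger_force": force on a finger pad.
Only numpy, scipy, OpenCV 4.12 (cv2) and the standard library are available. Lean on these libraries where they do the work, as an engineer would, in place of code of your own. Each camera call takes 0.05 s, during which the arm holds its last target. There are 200 camera calls.

## Working session

There is one attempt and no reset: what is moved stays moved. The work goes in short steps, Python scripts to look and compute and a tool call to move; the robot and the scene stay as the last step left them, time stands still between calls to the robot, and variables do not carry over. Pictures are saved under pics/ and viewed, at most 10 in all, crops included, and the job is handed in when it is done.

Besides the shell and the picture viewer there is one more tool, called after "Request:" in YAML: its name, and indented under it one key for each argument. step_arm: Moves the arm, as the interface text tells. Its arguments: {"type":"object","properties":{"moves":{"type":"array","items":{"type":"object","properties":{"x":{"type":"number"},"y":{"type":"number"},"z":{"type":"number"},"rx":{"type":"number"},"ry":{"type":"number"},"rz":{"type":"number"},"claw":{"type":"number"}}}}},"required":["moves"]}

```bash
mkdir -p pics; cat > h.py <<'E'
import numpy as np, cv2
from rig import *
def world(name,uv,depth,st=None):
    c=calibration(name);K=np.array(c["K"]);k1=c["k1"]
    uv=np.atleast_2d(np.float64(uv))
    p=cv2.undistortPoints(uv[:,None],K,np.array([k1,0,0,0,0.]))[:,0]
    d=np.array([depth[int(v),int(u)] for u,v in uv])
    P=np.c_[p[:,0]*d,-p[:,1]*d,-d,np.ones(len(d))]
    return (P@np.array(c["extrinsics"]).T)[:,:3]
E
python3 - <<'E'
from h import *
print(state())
for n in("scene","top"):
    p,d=read_camera(n);cv2.imwrite(f"pics/{n}.png",p);np.save(f"{n}.npy",d);np.save(f"{n}_p.npy",p);c=calibration(n);print(c)
E
```

```text
{'t': 0.0, 'joint_pos': array([-1.49440540e+00,  3.13422058e-01,  1.49843017e+00, -1.56415436e-05,
        1.33102417e+00, -2.23390118e-01]), 'qvel': array([-1.96734204e-05,  1.22602295e-03, -1.29393543e-03,  4.03065834e-04,
        8.54495672e-04, -6.79576885e-04]), 'effort': array([-3.61046659e-03, -4.02211940e+01, -2.52266335e+01,  6.92024943e-02,
        3.52864119e-02, -9.58739179e-05]), 'ee_pos': array([ 155.01063953, -501.35855285,  260.17796123]), 'orientation': array([-3.14033745e+00, -2.69583407e-04,  2.99784595e-01]), 'contact_force': array([0.19743756, 0.19832018, 0.96810692]), 'moment': array([-0.03415864,  0.01411848,  0.03587981]), 'finger_force': 0.0, 'finger_gap': 1.0032550914446987}
{'K': array([[376.7643118 ,   0.        , 254.46513693],
       [  0.        , 376.7643118 , 191.09361085],
       [  0.        ,   0.        ,   1.        ]]), 'k1': 0.02076553357260346, 'extrinsics': array([[ 8.94903300e-01,  3.44989090e-01, -2.83073509e-01,
         7.15578163e+01],
       [-4.46255064e-01,  6.88796839e-01, -5.71327693e-01,
        -8.40883010e+02],
       [-2.12168217e-03,  6.37606025e-01,  7.70359693e-01,
         1.13307705e+03],
       [ 0.00000000e+00,  0.00000000e+00,  0.00000000e+00,
         1.00000000e+00]])}
{'K': array([[434.88990219,   0.        , 258.12647074],
       [  0.        , 434.88990219, 198.88569307],
       [  0.        ,   0.        ,   1.        ]]), 'k1': -0.011078635660802366, 'extrinsics': array([[-2.27738046e-02,  9.91029242e-01, -1.31690525e-01,
         2.61398241e+02],
       [-9.99709399e-01, -2.36160660e-02, -4.83729218e-03,
        -4.38322387e+01],
       [-7.90391014e-03,  1.31542092e-01,  9.91279076e-01,
         1.60394780e+03],
       [ 0.00000000e+00,  0.00000000e+00,  0.00000000e+00,
         1.00000000e+00]])}
```

View pics/scene.png

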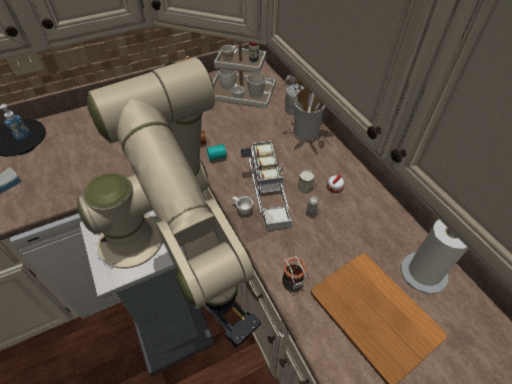

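View pics/top.png

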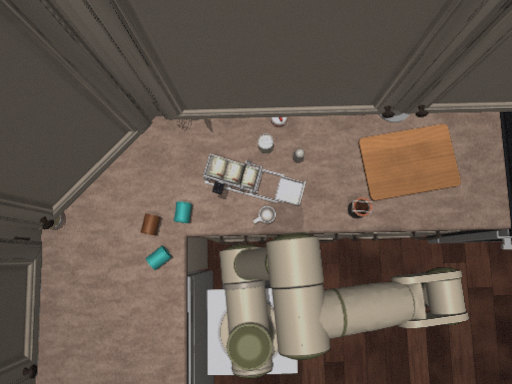

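The top view shows the rack with the tray at (290,190), the pad at (218,187) and the tins at (219,167), (234,171) and (250,178). The scene view shows the same with the cup at (243,205), the shaker at (313,207) and the jar at (292,273). I'll zoom both.

```bash
python3 - <<'E'
from h import *
a=np.load("top_p.npy")[135:235,190:323];b=np.load("scene_p.npy")[135:240,225:358]
cv2.imwrite("pics/z1.png",cv2.resize(a,None,fx=6,fy=6,interpolation=2));cv2.imwrite("pics/z2.png",cv2.resize(b,None,fx=5.6,fy=5.6,interpolation=2)[:600])
E
```

```text
(no output)
```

View pics/z1.png

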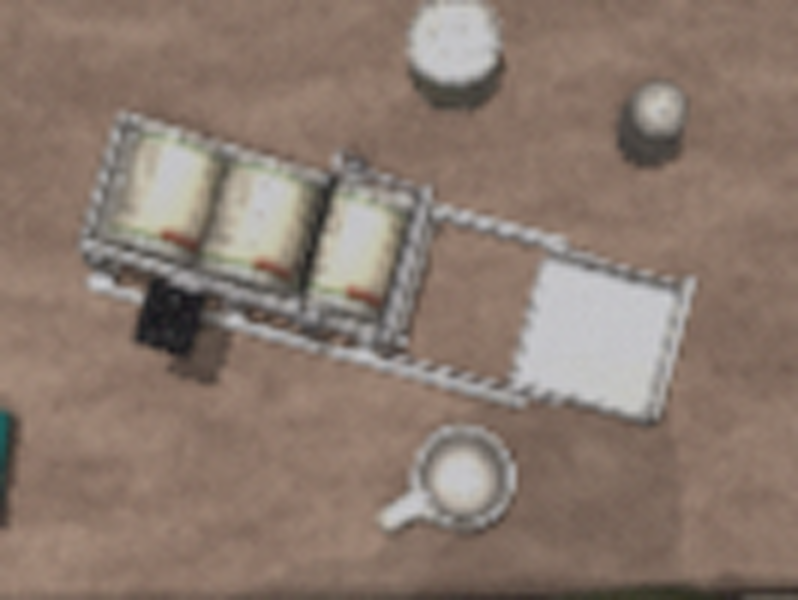

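View pics/z2.png

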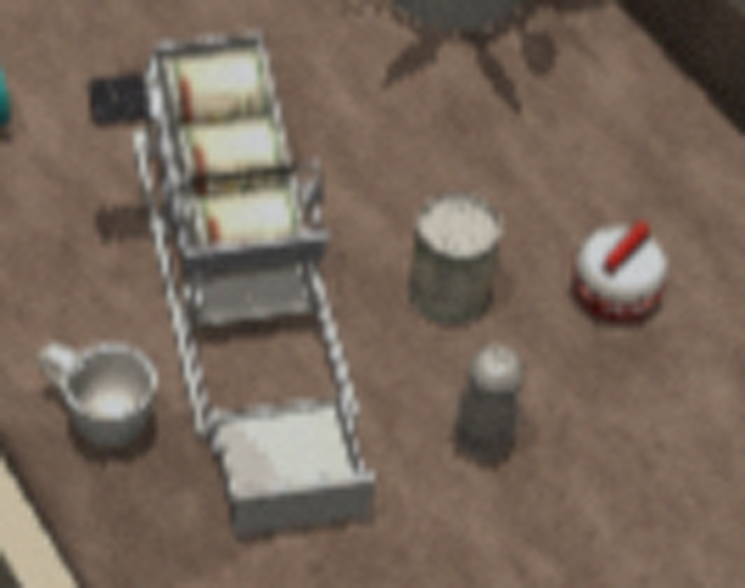

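The zooms show the pad at z1 (170,317), the tins, and the tray front bead running from (690,283) to (655,415). The cup is at (463,478) and the shaker at (657,110). Next I measure these.

```bash
cat >> h.py <<'E'
def plane(name,uv,z):
    c=calibration(name);K=np.array(c["K"]);E=np.array(c["extrinsics"])
    p=cv2.undistortPoints(np.float64(uv)[None,None],K,np.array([c["k1"],0,0,0,0.]))[0,0]
    r=E[:3,:3]@[p[0],-p[1],-1];return E[:3,3]+r*(z-E[2,3])/r[2]
E
python3 - <<'E'
from h import *
d={n:np.load(n+".npy") for n in("top","scene")}
def T(u,v):return(190+u/6-.4,135+v/6-.4)
def S(u,v):return(225+u/5.6-.4,135+v/5.6-.4)
for nm,cam,uv,z in [("pad","top",T(170,317),121),("tin3","top",T(163,190),110),("tin2","top",T(257,228),103),("tin1","top",T(358,247),91),
 ("beadR","top",T(692,280),50),("beadL","top",T(656,417),50),("floor","top",T(600,335),5),("cup","top",T(463,478),50),("shaker","top",T(657,105),90),
 ("uphillR","top",T(122,117),93),("uphillL","top",T(88,245),93),
 ("jar","top",(360,208),118),
 ("pad","scene",S(118,98),121),("beadL","scene",S(228,492),50),("beadR","scene",S(368,478),50),("sh","scene",S(497,362),90)]:
    print(nm,cam,plane(cam,uv,z).round(),world(cam,uv,d[cam])[0].round())
E
```

```text
pad top [502. 101. 121.] [501. 101. 125.]
tin3 top [579. 106. 110.] [577. 105. 117.]
tin2 top [556.  52. 103.] [556.  52. 104.]
tin1 top [546.  -7.  91.] [547.  -7.  82.]
beadR top [ 528. -207.   50.] [ 529. -208.   46.]
beadL top [ 445. -183.   50.] [ 447. -184.   39.]
floor top [ 503. -154.    5.] [ 503. -154.    4.]
cup top [411. -66.  50.] [416. -67.   3.]
shaker top [ 627. -186.   90.] [ 626. -186.   96.]
uphillR top [627. 131.  93.] [648. 141.   6.]
uphillL top [550. 152.  93.] [549. 151. 102.]
jar top [ 419. -386.  118.] [ 424. -396.   71.]
pad scene [500.  97. 121.] [500.  98. 121.]
beadL scene [ 440. -182.   50.] [ 455. -155.    6.]
beadR scene [ 523. -212.   50.] [ 546. -180.   -4.]
sh scene [ 624. -194.   90.] [ 626. -191.   86.]
```

Request:
step_arm:
  moves:
    - {"x":33,"y":26,"rz":0.1,"claw":255}
    - {"x":33,"y":26,"rz":0.1,"claw":255}
    - {"x":33,"y":26,"rz":0.1,"claw":255}
    - {"x":33,"y":26,"rz":0.1,"claw":255}
    - {"x":33,"y":26,"rz":0.1,"claw":255}

```text
validation failed for argument at $.mo...
```

Request:
step_arm:
  moves:
    - {"x":33,"y":26,"rz":0.1,"claw":255}
    - {"x":33,"y":26,"rz":0.1,"claw":255}
    - {"x":33,"y":26,"rz":0.1,"claw":255}
    - {"x":33,"y":26,"rz":0.1,"claw":255}
    - {"x":26,"y":26,"rz":0.08,"claw":255}

```text
validation failed for argument at $.mo...
```

Request:
step_arm:
  moves:
    - {"x":33.0,"y":26.0,"z":0.0,"rx":0.0,"ry":0.0,"rz":0.1,"claw":255.0}

```text
t: 0.18
ee_pos: [184.7, -478.2, 259.9]
orientation: [-3.141, 0.001, 0.394]
contact_force: [1.0, 0.4, 0.1]
finger_gap: 0.948
finger_force: 0.0
```

It seems every key is required.

Request:
step_arm:
  moves:
    - {"x":33,"y":26,"z":0,"rx":0,"ry":0,"rz":0.1,"claw":255}
    - {"x":33,"y":26,"z":0,"rx":0,"ry":0,"rz":0.1,"claw":255}
    - {"x":33,"y":26,"z":0,"rx":0,"ry":0,"rz":0.1,"claw":255}
    - {"x":33,"y":26,"z":0,"rx":0,"ry":0,"rz":0.1,"claw":255}
    - {"x":33,"y":26,"z":0,"rx":0,"ry":0,"rz":0.1,"claw":255}

```text
t: 0.6
ee_pos: [352.6, -345.2, 260.6]
orientation: [-3.141, -0.0, 0.904]
contact_force: [0.3, -0.6, -0.3]
finger_gap: 0.574
finger_force: 0.0
```

Request:
step_arm:
  moves:
    - {"x":33,"y":26,"z":0,"rx":0,"ry":0,"rz":0.1,"claw":255}
    - {"x":33,"y":26,"z":0,"rx":0,"ry":0,"rz":0.1,"claw":255}
    - {"x":33,"y":26,"z":0,"rx":0,"ry":0,"rz":0.1,"claw":255}
    - {"x":23,"y":26,"z":0,"rx":0,"ry":0,"rz":0.08,"claw":255}
    - {"x":0,"y":0,"z":0,"rx":0,"ry":0,"rz":0,"claw":255}

```text
t: 1.02
ee_pos: [475.5, -239.3, 260.3]
orientation: [-3.141, -0.002, 1.289]
contact_force: [0.1, 0.2, -0.6]
finger_gap: 0.192
finger_force: 0.0
```

Request:
step_arm:
  moves:
    - {"x":0,"y":0,"z":-40,"rx":0,"ry":0,"rz":0,"claw":255}
    - {"x":0,"y":0,"z":-40,"rx":0,"ry":0,"rz":0,"claw":255}
    - {"x":0,"y":0,"z":-40,"rx":0,"ry":0,"rz":0,"claw":255}
    - {"x":0,"y":0,"z":-40,"rx":0,"ry":0,"rz":0,"claw":255}
    - {"x":0,"y":0,"z":-40,"rx":0,"ry":0,"rz":0,"claw":255}

```text
t: 1.43
ee_pos: [472.0, -243.6, 58.9]
orientation: [3.142, 0.0, 1.279]
contact_force: [1.6, -0.4, -0.3]
finger_gap: 0.002
finger_force: 0.0
```

Request:
step_arm:
  moves:
    - {"x":0,"y":0,"z":-20,"rx":0,"ry":0,"rz":0,"claw":255}
    - {"x":3,"y":10,"z":0,"rx":0,"ry":0,"rz":0,"claw":255}
    - {"x":3,"y":10,"z":0,"rx":0,"ry":0,"rz":0,"claw":255}
    - {"x":0,"y":0,"z":0,"rx":0,"ry":0,"rz":0,"claw":255}

```text
t: 1.77
ee_pos: [479.5, -222.1, 42.2]
orientation: [3.14, 0.0, 1.281]
contact_force: [-0.3, 0.2, 0.2]
finger_gap: 0.006
finger_force: 0.0
```

```bash
python3 - <<'E'
from h import *
a=read_camera("scene")[0][135:240,225:358];b=read_camera("wrist")[0]
a=cv2.resize(a,None,fx=3.6,fy=3.6,interpolation=2)
cv2.imwrite("pics/c1.png",np.hstack([a,cv2.resize(b,(300,378))[:a.shape[0]] if 0 else cv2.resize(b,(300,a.shape[0]))]))
E
```

```text
(no output)
```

View pics/c1.png

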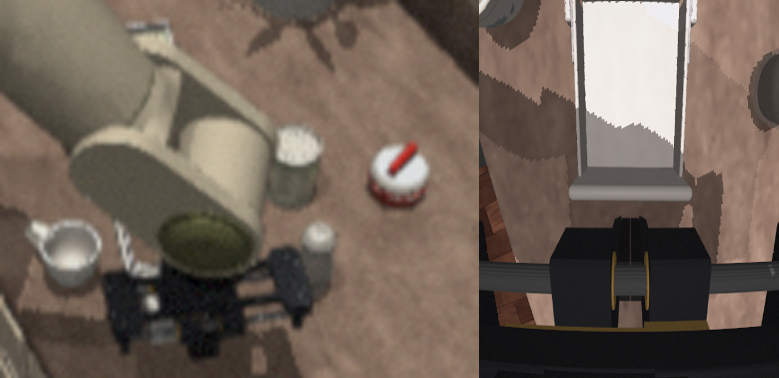

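The wrist view shows the shut fingers (col 632) centred on the tray bead (cols 570–692) and square to it. I'll raise the body above the shaker's top, shift slightly away from it, and push.

Request:
step_arm:
  moves:
    - {"x":-6,"y":2,"z":9,"rx":0,"ry":0,"rz":0,"claw":255}
    - {"x":3,"y":10,"z":0,"rx":0,"ry":0,"rz":0,"claw":255}
    - {"x":3,"y":10,"z":0,"rx":0,"ry":0,"rz":0,"claw":255}
    - {"x":3,"y":10,"z":0,"rx":0,"ry":0,"rz":0,"claw":255}
    - {"x":3,"y":10,"z":0,"rx":0,"ry":0,"rz":0,"claw":255}

```text
t: 2.28
ee_pos: [485.5, -181.0, 50.3]
orientation: [3.14, 0.001, 1.28]
contact_force: [-0.1, -4.3, 3.2]
finger_gap: 0.005
finger_force: 2.1
```

Request:
step_arm:
  moves:
    - {"x":3,"y":10,"z":0,"rx":0,"ry":0,"rz":0,"claw":255}
    - {"x":3,"y":10,"z":0,"rx":0,"ry":0,"rz":0,"claw":255}
    - {"x":2,"y":6,"z":0,"rx":0,"ry":0,"rz":0,"claw":255}
    - {"x":1,"y":4,"z":0,"rx":0,"ry":0,"rz":0,"claw":255}
    - {"x":0,"y":0,"z":0,"rx":0,"ry":0,"rz":0,"claw":255}

```text
t: 2.7
ee_pos: [493.5, -150.3, 49.4]
orientation: [-3.14, -0.001, 1.281]
contact_force: [0.2, -0.2, 0.3]
finger_gap: 0.007
finger_force: 0.0
```

Request:
step_arm:
  moves:
    - {"x":1,"y":5,"z":0,"rx":0,"ry":0,"rz":0,"claw":255}
    - {"x":1,"y":4,"z":0,"rx":0,"ry":0,"rz":0,"claw":255}
    - {"x":1,"y":2,"z":0,"rx":0,"ry":0,"rz":0,"claw":255}
    - {"x":0,"y":0,"z":0,"rx":0,"ry":0,"rz":0,"claw":255}

```text
t: 3.03
ee_pos: [496.4, -140.0, 49.5]
orientation: [-3.14, -0.0, 1.28]
contact_force: [0.3, -1.2, 0.1]
finger_gap: 0.004
finger_force: 0.4
```

Request:
step_arm:
  moves:
    - {"x":1,"y":2,"z":0,"rx":0,"ry":0,"rz":0,"claw":255}
    - {"x":0,"y":2,"z":0,"rx":0,"ry":0,"rz":0,"claw":255}
    - {"x":0,"y":0,"z":0,"rx":0,"ry":0,"rz":0,"claw":255}

```text
t: 3.28
ee_pos: [497.5, -136.3, 49.6]
orientation: [-3.141, -0.0, 1.28]
contact_force: [0.1, -2.3, -2.4]
finger_gap: 0.006
finger_force: 1.1
```

Request:
step_arm:
  moves:
    - {"x":1,"y":2,"z":0,"rx":0,"ry":0,"rz":0,"claw":255}
    - {"x":0,"y":2,"z":0,"rx":0,"ry":0,"rz":0,"claw":255}
    - {"x":0,"y":0,"z":0,"rx":0,"ry":0,"rz":0,"claw":255}

```text
t: 3.53
ee_pos: [498.2, -134.1, 49.7]
orientation: [3.142, 0.003, 1.281]
contact_force: [-6.0, -17.3, -2.7]
finger_gap: 0.004
finger_force: 8.4
```

Request:
step_arm:
  moves:
    - {"x":1,"y":2,"z":0,"rx":0,"ry":0,"rz":0,"claw":255}
    - {"x":0,"y":2,"z":0,"rx":0,"ry":0,"rz":0,"claw":255}
    - {"x":0,"y":0,"z":0,"rx":0,"ry":0,"rz":0,"claw":255}

```text
t: 3.78
ee_pos: [498.5, -133.6, 49.8]
orientation: [3.142, 0.009, 1.281]
contact_force: [-15.3, -39.2, -4.2]
finger_gap: 0.011
finger_force: 21.4
```

The stop is reached: about 40 N, at the position expected for home. I'll back off and move over the pad.

Request:
step_arm:
  moves:
    - {"x":-6,"y":-20,"z":0,"rx":0,"ry":0,"rz":0,"claw":255}
    - {"x":-4,"y":-15,"z":10,"rx":0,"ry":0,"rz":0,"claw":255}
    - {"x":0,"y":0,"z":40,"rx":0,"ry":0,"rz":0,"claw":255}
    - {"x":0,"y":0,"z":40,"rx":0,"ry":0,"rz":0,"claw":255}
    - {"x":0,"y":0,"z":40,"rx":0,"ry":0,"rz":0,"claw":255}

```text
t: 4.2
ee_pos: [489.2, -163.1, 181.3]
orientation: [-3.141, -0.001, 1.279]
contact_force: [0.7, 0.2, -0.3]
finger_gap: 0.006
finger_force: 0.0
```

Request:
step_arm:
  moves:
    - {"x":0,"y":0,"z":40,"rx":0,"ry":0,"rz":0.1,"claw":255}
    - {"x":0,"y":18,"z":0,"rx":0,"ry":0,"rz":0.1,"claw":255}
    - {"x":0,"y":18,"z":0,"rx":0,"ry":0,"rz":0.1,"claw":255}
    - {"x":0,"y":18,"z":0,"rx":0,"ry":0,"rz":0.1,"claw":255}
    - {"x":0,"y":18,"z":0,"rx":0,"ry":0,"rz":0.1,"claw":255}

```text
t: 4.62
ee_pos: [489.5, -90.2, 219.9]
orientation: [3.141, -0.001, 1.785]
contact_force: [0.9, -0.4, -0.9]
finger_gap: 0.002
finger_force: 0.0
```

Request:
step_arm:
  moves:
    - {"x":0,"y":18,"z":0,"rx":0,"ry":0,"rz":0.1,"claw":255}
    - {"x":0,"y":18,"z":0,"rx":0,"ry":0,"rz":0.1,"claw":255}
    - {"x":0,"y":18,"z":0,"rx":0,"ry":0,"rz":0.1,"claw":255}
    - {"x":0,"y":18,"z":0,"rx":0,"ry":0,"rz":0.1,"claw":255}
    - {"x":0,"y":18,"z":0,"rx":0,"ry":0,"rz":0.1,"claw":255}

```text
t: 5.03
ee_pos: [489.4, -0.1, 219.8]
orientation: [3.141, -0.001, 2.285]
contact_force: [-0.1, 0.0, -1.3]
finger_gap: 0.002
finger_force: 0.0
```

Request:
step_arm:
  moves:
    - {"x":0,"y":18,"z":0,"rx":0,"ry":0,"rz":0.1,"claw":255}
    - {"x":0,"y":18,"z":0,"rx":0,"ry":0,"rz":0.1,"claw":255}
    - {"x":0,"y":18,"z":0,"rx":0,"ry":0,"rz":0.1,"claw":255}
    - {"x":0,"y":18,"z":0,"rx":0,"ry":0,"rz":0.1,"claw":255}
    - {"x":0,"y":18,"z":0,"rx":0,"ry":0,"rz":0.1,"claw":255}

```text
t: 5.45
ee_pos: [489.3, 89.9, 219.8]
orientation: [3.141, -0.001, 2.785]
contact_force: [-0.6, -0.7, -0.3]
finger_gap: 0.009
finger_force: 0.0
```

Request:
step_arm:
  moves:
    - {"x":7,"y":14,"z":-20,"rx":0,"ry":0,"rz":0.065,"claw":255}
    - {"x":0,"y":0,"z":-20,"rx":0,"ry":0,"rz":0,"claw":255}
    - {"x":0,"y":0,"z":0,"rx":0,"ry":0,"rz":0,"claw":255}

```text
t: 5.7
ee_pos: [495.0, 103.6, 176.7]
orientation: [-3.141, -0.006, 2.846]
contact_force: [-0.5, -0.0, 0.6]
finger_gap: 0.006
finger_force: 0.0
```

```bash
python3 - <<'E'
from h import *
s=state();print(s["ee_pos"],s["orientation"],calibration("wrist"))
a=read_camera("scene")[0][120:260,200:358];b=read_camera("wrist")[0]
cv2.imwrite("pics/c2.png",np.hstack([cv2.resize(a,(399,354),interpolation=2),cv2.resize(b,(400,354))]))
E
```

```text
[494.98335245 103.58344897 176.67841738] [-3.14069312 -0.00596237  2.8461367 ] {'K': array([[297.65915215,   0.        , 257.80182558],
       [  0.        , 297.65915215, 186.87541704],
       [  0.        ,   0.        ,   1.        ]]), 'k1': -0.06153638920969068, 'mount': array([[-1.13103527e-03,  9.64493101e-01,  2.64105621e-01,
         6.74498757e+01],
       [ 9.99998711e-01,  1.39175715e-03, -8.00082776e-04,
        -3.68943136e-01],
       [-1.13924520e-03,  2.64104376e-01, -9.64493432e-01,
        -1.24592934e+02],
       [ 0.00000000e+00,  0.00000000e+00,  0.00000000e+00,
         1.00000000e+00]])}
```

View pics/c2.png

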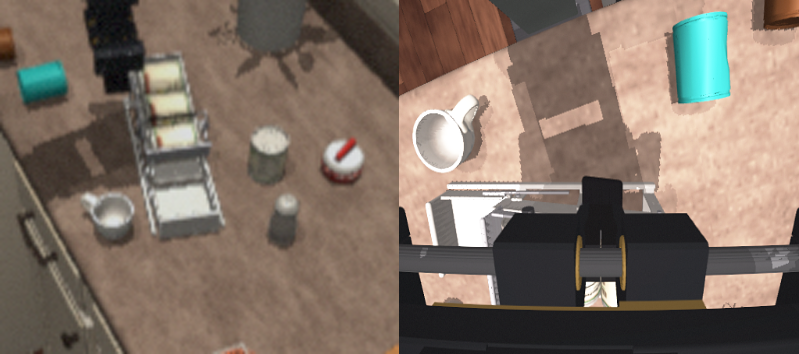

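The scene view shows the tray home. In the wrist view the pad is under the tips: outer edge at row 177, cols 582–622, centred, tips about 6 mm outward of its middle. I'll press now.

Request:
step_arm:
  moves:
    - {"x":0,"y":0,"z":-20,"rx":0,"ry":0,"rz":0,"claw":255}
    - {"x":0,"y":0,"z":-10,"rx":0,"ry":0,"rz":0,"claw":255}
    - {"x":0,"y":1,"z":-12,"rx":0,"ry":0,"rz":0,"claw":255}
    - {"x":0,"y":1,"z":-12,"rx":0,"ry":0,"rz":0,"claw":255}
    - {"x":0,"y":0,"z":0,"rx":0,"ry":0,"rz":0,"claw":255}

```text
t: 6.22
ee_pos: [496.2, 104.3, 124.9]
orientation: [-3.141, -0.002, 2.844]
contact_force: [-0.3, -0.2, -0.3]
finger_gap: 0.005
finger_force: 0.0
```

Request:
step_arm:
  moves:
    - {"x":1,"y":1,"z":-12,"rx":0,"ry":0,"rz":0,"claw":255}
    - {"x":0,"y":2,"z":-12,"rx":0,"ry":0,"rz":0,"claw":255}
    - {"x":0,"y":0,"z":-8,"rx":0,"ry":0,"rz":0,"claw":255}
    - {"x":0,"y":0,"z":0,"rx":0,"ry":0,"rz":0,"claw":255}

```text
t: 6.55
ee_pos: [498.0, 107.3, 93.8]
orientation: [3.141, 0.001, 2.844]
contact_force: [2.2, 0.8, 3.2]
finger_gap: 0.003
finger_force: 2.1
```

Request:
step_arm:
  moves:
    - {"x":0,"y":0,"z":-4,"rx":0,"ry":0,"rz":0,"claw":255}
    - {"x":0,"y":0,"z":-4,"rx":0,"ry":0,"rz":0,"claw":255}
    - {"x":0,"y":0,"z":0,"rx":0,"ry":0,"rz":0,"claw":255}

```text
t: 6.8
ee_pos: [498.4, 107.1, 88.2]
orientation: [-3.142, 0.002, 2.845]
contact_force: [-6.6, -2.5, 23.6]
finger_gap: 0.005
finger_force: 10.1
```

```bash
python3 - <<'E'
from h import *
s=state();print(s["ee_pos"],s["contact_force"])
a=read_camera("scene")[0][120:260,200:358];b=read_camera("wrist")[0]
cv2.imwrite("pics/c3.png",np.hstack([cv2.resize(a,(399,354),interpolation=2),cv2.resize(b,(400,354))]))
E
```

```text
[498.39518834 107.11364522  88.24147124] [-6.60774155 -2.46639379 23.59319813]
```

View pics/c3.png

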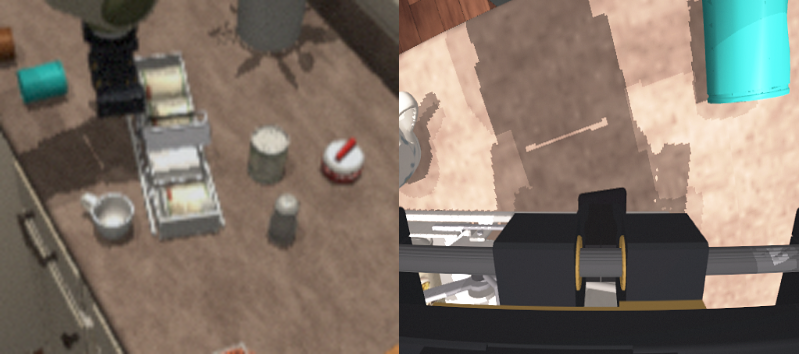

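The stop is reached (24 N). The gate is up, tin 1 lies in the tray at (187,198), and the second tin is held back. I'll hold briefly, then release briskly.

Request:
step_arm:
  moves:
    - {"x":0,"y":0,"z":0,"rx":0,"ry":0,"rz":0,"claw":255}
    - {"x":0,"y":0,"z":0,"rx":0,"ry":0,"rz":0,"claw":255}
    - {"x":0,"y":0,"z":0,"rx":0,"ry":0,"rz":0,"claw":255}
    - {"x":0,"y":0,"z":0,"rx":0,"ry":0,"rz":0,"claw":255}
    - {"x":0,"y":0,"z":0,"rx":0,"ry":0,"rz":0,"claw":255}

```text
t: 7.32
ee_pos: [498.4, 107.1, 88.5]
orientation: [3.141, 0.002, 2.845]
contact_force: [-4.9, -2.6, 20.8]
finger_gap: 0.001
finger_force: 8.9
```

Request:
step_arm:
  moves:
    - {"x":0,"y":0,"z":0,"rx":0,"ry":0,"rz":0,"claw":255}
    - {"x":0,"y":0,"z":0,"rx":0,"ry":0,"rz":0,"claw":255}
    - {"x":0,"y":0,"z":0,"rx":0,"ry":0,"rz":0,"claw":255}
    - {"x":0,"y":0,"z":0,"rx":0,"ry":0,"rz":0,"claw":255}
    - {"x":0,"y":0,"z":0,"rx":0,"ry":0,"rz":0,"claw":255}

```text
t: 7.73
ee_pos: [498.4, 107.1, 88.5]
orientation: [3.141, 0.002, 2.845]
contact_force: [-6.5, -2.7, 20.1]
finger_gap: 0.009
finger_force: 8.9
```

Request:
step_arm:
  moves:
    - {"x":0,"y":0,"z":25,"rx":0,"ry":0,"rz":0,"claw":255}
    - {"x":0,"y":0,"z":30,"rx":0,"ry":0,"rz":0,"claw":255}
    - {"x":0,"y":0,"z":30,"rx":0,"ry":0,"rz":0,"claw":255}
    - {"x":0,"y":0,"z":30,"rx":0,"ry":0,"rz":0,"claw":255}
    - {"x":-20,"y":5,"z":30,"rx":0,"ry":0,"rz":0,"claw":255}

```text
t: 8.15
ee_pos: [478.7, 111.8, 232.9]
orientation: [3.141, 0.001, 2.843]
contact_force: [-0.3, 0.4, 0.2]
finger_gap: 0.004
finger_force: 0.0
```

Request:
step_arm:
  moves:
    - {"x":-30,"y":10,"z":0,"rx":0,"ry":0,"rz":0,"claw":255}
    - {"x":-30,"y":10,"z":0,"rx":0,"ry":0,"rz":0,"claw":255}
    - {"x":0,"y":0,"z":0,"rx":0,"ry":0,"rz":0,"claw":255}
    - {"x":0,"y":0,"z":0,"rx":0,"ry":0,"rz":0,"claw":255}
    - {"x":0,"y":0,"z":0,"rx":0,"ry":0,"rz":0,"claw":255}

```text
t: 8.57
ee_pos: [418.0, 132.3, 231.3]
orientation: [3.141, 0.001, 2.845]
contact_force: [0.4, -0.1, 0.2]
finger_gap: 0.004
finger_force: 0.0
```

Request:
step_arm:
  moves:
    - {"x":0,"y":0,"z":0,"rx":0,"ry":0,"rz":0,"claw":255}
    - {"x":0,"y":0,"z":0,"rx":0,"ry":0,"rz":0,"claw":255}
    - {"x":0,"y":0,"z":0,"rx":0,"ry":0,"rz":0,"claw":255}
    - {"x":0,"y":0,"z":0,"rx":0,"ry":0,"rz":0,"claw":255}
    - {"x":0,"y":0,"z":0,"rx":0,"ry":0,"rz":0,"claw":255}

```text
t: 8.98
ee_pos: [417.8, 132.4, 230.6]
orientation: [-3.141, -0.0, 2.845]
contact_force: [-0.2, 0.0, 0.7]
finger_gap: 0.009
finger_force: 0.0
```

```bash
python3 - <<'E'
from h import *
a=read_camera("scene")[0][135:240,225:358];b=read_camera("top")[0][135:235,190:323]
cv2.imwrite("pics/c4.png",np.hstack([cv2.resize(a,(399,315),interpolation=2),cv2.resize(b,(400,315),interpolation=2)]))
E
```

```text
(no output)
```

View pics/c4.png

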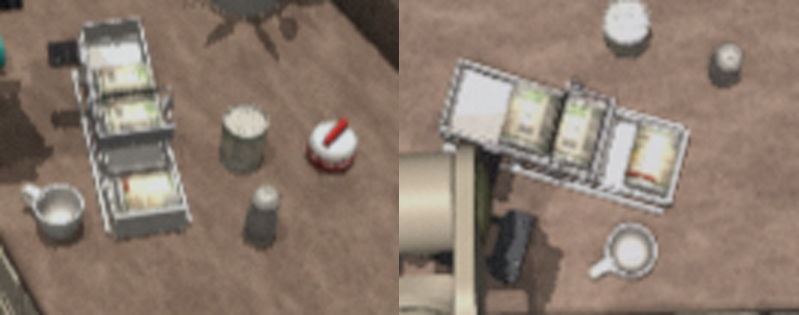

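The last picture shows tin 1 in the tray, the lever up, and tins 2 and 3 queued behind the closed gate. The bystanders have not moved. I'll let it settle, then hand in.

Request:
step_arm:
  moves:
    - {"x":0,"y":0,"z":0,"rx":0,"ry":0,"rz":0,"claw":255}
    - {"x":0,"y":0,"z":0,"rx":0,"ry":0,"rz":0,"claw":255}
    - {"x":0,"y":0,"z":0,"rx":0,"ry":0,"rz":0,"claw":255}
    - {"x":0,"y":0,"z":0,"rx":0,"ry":0,"rz":0,"claw":255}
    - {"x":0,"y":0,"z":0,"rx":0,"ry":0,"rz":0,"claw":255}

```text
t: 9.5
ee_pos: [417.6, 132.5, 230.7]
orientation: [3.142, 0.0, 2.845]
contact_force: [0.3, -1.2, -0.3]
finger_gap: 0.008
finger_force: 0.0
```

Request:
step_arm:
  moves:
    - {"x":0,"y":0,"z":0,"rx":0,"ry":0,"rz":0,"claw":255}
    - {"x":0,"y":0,"z":0,"rx":0,"ry":0,"rz":0,"claw":255}
    - {"x":0,"y":0,"z":0,"rx":0,"ry":0,"rz":0,"claw":255}
    - {"x":0,"y":0,"z":0,"rx":0,"ry":0,"rz":0,"claw":255}
    - {"x":0,"y":0,"z":0,"rx":0,"ry":0,"rz":0,"claw":255}

```text
t: 9.92
ee_pos: [417.6, 132.5, 230.7]
orientation: [3.142, 0.0, 2.845]
contact_force: [-0.2, -0.7, -0.2]
finger_gap: 0.004
finger_force: 0.0
```

```bash
python3 -c "
from rig import *
print(finish_job())"
```

```text
the job is handed in; nothing more can be done
None
```

I handed the job in at about 10 s: the tray is home, the first tin lies in it, the lever is back up, and the other two tins are queued behind the closed gate; the hand-in returned no verdict, so this rests on the last picture and the force readings.

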